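Sweep the used caps off the instrument deck into the waste bin

TASK

Clear the three used blue screw caps off the steel deck: sweep them with your fingers along the deck and over its open end into the orange waste bin. Only push the caps, never pick them up, and let none fall into the white tray. Leave the brass cup, the amber vial and the steel cup standing where they are.

Things in the scene. Friction and masses are not known exactly. Their poses are not given: they have to be found in the camera images.
- deck: Fixed instrument deck, differs in place and yaw: grey housing, flat level steel top 260 (x) by 320 (y) mm, surface 45 mm above the bench. Origin: centre of underside, on the bench. Open ends at y = -160 and +160 mm, a bin below each, the top overhanging the bin's near wall by 10 mm. The long sides (x = -130, +130 mm) have a lip 4 mm thick, 9 mm above the surface.
- waste_bin: Orange plastic open bin, fixed, 240 (x) by 110 (y) by 35 mm high, walls 4 mm: the waste bin. It stands at one end of the deck (the +y or the -y end), with the same axes, its rim 10 mm below the deck surface, its centre 201 mm from the deck's centre along the deck's y axis. Origin at the centre of its underside, on the bench.
- clean_tray: White plastic open tray of the same size as the orange bin, fixed, at the opposite end of the deck; for clean parts. A steel cup stands in it. Origin at the centre of its underside, on the bench.
- cap1_center (a point): Centre (half-way up) of one of the three identical used blue screw caps: a ribbed solid disc 36 mm across and 16 mm high, about 18 g, lying flat and loose on the deck (so its centre is 8 mm above the surface), its centre on the front (-x) half of the deck, at least 60 mm from those of the other caps. It slides when pushed.
- cap1: The same cap; origin at the centre of its underside.
- cap2_center (a point): Centre (half-way up) of one of the three identical used blue screw caps: a ribbed solid disc 36 mm across and 16 mm high, about 18 g, lying flat and loose on the deck (so its centre is 8 mm above the surface), its centre on the front (-x) half of the deck, at least 60 mm from those of the other caps. It slides when pushed.
- cap2: The same cap; origin at the centre of its underside.
- cap3_center (a point): Centre (half-way up) of one of the three identical used blue screw caps: a ribbed solid disc 36 mm across and 16 mm high, about 18 g, lying flat and loose on the deck (so its centre is 8 mm above the surface), its centre on the front (-x) half of the deck, at least 60 mm from those of the other caps. It slides when pushed.
- cap3: The same cap; origin at the centre of its underside.
- brass_cup: Brass test cup, 50 mm across and 55 mm high, with a flange 59 mm across near the rim; stands loose at the back of the deck (84 to 90 mm to +x of the deck's centre line). Origin at the centre of its underside. To be left alone.
- vial: Small amber glass vial with a white cap, 30 mm across and 62 mm high; stands loose at the back of the deck (84 to 90 mm to +x of the deck's centre line) beside the brass cup. Origin at the centre of its underside. To be left alone.
- steel_cup: Steel test cup, same shape as the brass one (flange 59 mm across, 55 mm high); stands loose in the white tray. Origin at the centre of its underside. To be left alone.

How it is judged:
By the outcome, as a careful person would: the job done as asked, in the order asked, and still so for the second after the job is handed in, with the robot touching nothing.
It also fails if it takes over 54 s, if anything falls off the work surface, if the arm or the gripper's body presses on something with over 40 N, if the wrist force passes 120 N, or if a joint passes its speed limit or range.

ROBOT

A 6-joint arm with a two-finger parallel gripper is mounted at the origin on the work surface. World frame = base frame: x ahead of the robot, y to its left, z up, the work surface at z = 0. Lengths are in m, angles in rad, forces in N, time in s.
With the tool pointing down it reaches from about 0.375 to 0.975 m from the base axis. Payload 3.8 kg.
Tool frame: the origin (TCP) lies at the very end of the fingers, on their centre line; the grasp point (between the pads) lies 19 mm behind it; z points along the fingers, y is the direction in which the jaws open and shut (so a half turn about z gives the same grasp; the last joint's range is limited). The gripper opens to 85 mm and grips with 20 to 120 N. Pads are 22 mm wide; open, the fingers measure 114 mm over their backs; the gripper's body (76 mm by 85 mm) begins 54 mm behind the grasp point. The pads swing forward as they close: fully open they stand 13 mm farther back than shut.
Start: joints at [-1.183, 0.264, 1.604, -0, 1.274, -0.037], TCP at [0.278, -0.615, 0.231] pointing down, gripper open.
Joint ranges: [-2.63, 2.63], [-0.94, 2.18], [0.31, 2.57], [-1.31, 4.45], [0, 2.66], [-2.55, 2.55]. Speed limits (rad/s): [2.57, 2.57, 3.14, 3.14, 3.14, 3.14].

INTERFACE

Orientations are given as a rotation vector (axis times angle).
In Python, from workcell import status, read_camera, camera_info, order gives the robot as it stands.
- The arm moves only by the tool move_arm, never from a script. Its argument "deltas" is a list of rows, each a list of 3 entries, a list of its own where there are three numbers: the turn, a rotation vector about the world's x, y, z as a fraction of full scale, then the shift along the world's x, y, z as a fraction of full scale, then the closure, from -1 (fully open) to 1 (shut), so that 0 is half open. A call has 1 to 20 rows; each row is the pose to reach, as a shift and turn from the pose commanded when the call began; what a row does not reach only later rows make up. Full scale, the value 1, is 0.1 m for a shift and pi/2 rad for a turn. A row lasts 1/8 s, in which the tool goes at most 62.5 mm and 10.7 degrees, less where a joint would pass 70% of its speed; a pose out of reach is approached as far as the arm can. A call with a number of a shift or a turn outside -1 to 1 is refused whole. A call with a gripper value outside its range is refused whole. The fingers move at their own pace and stop on an object; "grip_force" is the grip in N (left out, the last holds). Time passes only in rows, so rows that repeat a pose let the fingers close. It gives the time, the measured TCP pose, the force and the opening at its end, in the units of the state.
- status.read_state(): the state, without advancing time (a new reading comes with each control period).
- read_camera(name): name is "side" or "top"; returns (picture, depth): 480x640x3 uint8, red, green, blue; 480x640 float32, m along the optical axis (not along the pixel's ray), 0 where there is no reading.
- camera_info(name): a dict with "K" (3x3 intrinsics, pixels), "R" (3x3) and "t" (3): a world point X has camera coordinates R X + t. Camera axes: x right, y down, z forward; pixel columns grow to the right and rows downward; lengths in m; the calibration is good to about 2 mm. A picture is of the moment at which its call begins. camera_info takes no time and is no camera call.
- order.finish_job(): hands the job in, once; it reports no verdict.
The state is a dict: "time": time; "q": joint angles; "joint_vel": joint speeds; "joint_torque": joint torques, N m; "tool_pos": TCP position; "tcp_rot": TCP orientation; "wrist_force": force on the tool from outside, world axes, zero at the start; "torque": the same for the moment, N m; "width": opening from 0.0 (shut) to 1.0 (fully open).
Only numpy, scipy, OpenCV 4.12 (cv2) and the standard library are available. Lean on these libraries where they do the work, as an engineer would, in place of code of your own. Each camera call takes 0.05 s, during which the arm holds its last target. There are 200 camera calls.

## Working session

There is one attempt and no reset: what is moved stays moved. The work goes in short steps, Python scripts to look and compute and a tool call to move; the robot and the scene stay as the last step left them, time stands still between calls to the robot, and variables do not carry over. Pictures are saved under pics/ and viewed, about 8 in all and at most 12, crops included, and the job is handed in when it is done.

Besides the shell and the picture viewer there is one more tool, called after "Emit:" as a command line: name --argument value ..., lists and objects as JSON in quotes. move_arm: Moves the arm, as the interface text tells. Its arguments: {"type":"object","properties":{"deltas":{"type":"array","items":{"type":"array"}},"grip_force":{"type":"number"}},"required":["deltas"]}

```bash
mkdir -p pics; cat > h.py <<'E'
import numpy as np, cv2
from workcell import status, read_camera, camera_info, order
def cam(n):
    c=camera_info(n); return np.array(c["K"]),np.array(c["R"]),np.array(c["t"])
def plane(n,uv,z):
    K,R,t=cam(n); uv=np.atleast_2d(uv).astype(float)
    d=(np.linalg.inv(K)@np.c_[uv,np.ones(len(uv))].T).T@R; o=-R.T@t
    return o+d*((z-o[2])/d[:,2])[:,None]
def cloud(n,dep):
    K,R,t=cam(n); v,u=np.mgrid[:480,:640]
    p=np.stack([(u-K[0,2])/K[0,0]*dep,(v-K[1,2])/K[1,1]*dep,dep],-1)
    return (p-t)@R
def blobs(mask,amin=60):
    n,l,s,c=cv2.connectedComponentsWithStats(mask.astype(np.uint8))
    return [(l==i,s[i],c[i]) for i in range(1,n) if s[i,4]>=amin]
E
python3 - <<'E'
from h import *
s=status.read_state(); print({k:np.round(v,3) for k,v in s.items()})
for n in("top","side"):
    im,d=read_camera(n); cv2.imwrite(f"pics/{n}0.png",im[...,::-1]); np.savez(f"{n}0.npz",im=im,d=d)
    K,R,t=cam(n); print(n,np.round(-R.T@t,3))
    h=cv2.cvtColor(im,cv2.COLOR_RGB2HSV); P=cloud(n,d)
    for nm,lo,hi in(("blue",(95,100,50),(130,255,255)),("orange",(5,150,120),(18,255,255)),("yel",(15,80,60),(30,255,255))):
        for m,st,c in blobs(cv2.inRange(h,lo,hi)):
            q=P[m&(d>0)]; print(nm,st,np.round(c),np.round(np.median(q,0),3),np.round(np.percentile(q[:,2],95),3))
E
```

```text
{'time': np.float64(0.0), 'q': array([-1.183,  0.265,  1.605, -0.   ,  1.274, -0.037]), 'joint_vel': array([ 0.   , -0.001,  0.   ,  0.   , -0.002,  0.001]), 'joint_torque': array([-0.0000e+00, -5.1512e+01, -3.6731e+01,  0.0000e+00,  1.3000e-02,
        0.0000e+00]), 'tool_pos': array([ 0.278, -0.614,  0.23 ]), 'tcp_rot': array([-3.069e+00, -6.620e-01,  1.000e-03]), 'wrist_force': array([-0.127,  0.195, -0.669]), 'torque': array([-0.043,  0.026, -0.048]), 'width': np.float64(0.997)}
top [0.556 0.032 0.721]
blue [329 280  25  24 455] [341. 292.] [ 0.545 -0.023  0.06 ] 0.062
blue [405 298  24  25 475] [417. 310.] [ 0.519 -0.133  0.06 ] 0.062
blue [285 307  24  25 464] [296. 319.] [0.504 0.042 0.06 ] 0.062
orange [ 183  214   64  149 7684] [214. 288.] [0.547 0.172 0.003] 0.005
yel [ 285  193   41   42 1126] [305. 215.] [0.655 0.031 0.084] 0.1
side [ 0.434 -0.612  0.712]
blue [ 24   5  21   9 146] [34.  9.] [0.171 0.737 0.186] 0.188
blue [167  66  49  24 156] [191.  78.] [0.458 0.694 0.016] 0.02
blue [250 252  24  19 346] [261. 261.] [0.504 0.038 0.062] 0.064
blue [286 278  25  20 395] [298. 288.] [ 0.544 -0.028  0.062] 0.065
blue [283 342  28  25 534] [296. 354.] [ 0.518 -0.138  0.062] 0.064
orange [ 200  196  141   48 2483] [270. 219.] [0.542 0.189 0.006] 0.008
yel [ 282   22   56   48 1808] [308.  47.] [0.715 0.637 0.082] 0.084
yel [343 217  40  31 441] [363. 235.] [0.652 0.016 0.095] 0.102
```

View pics/top0.png

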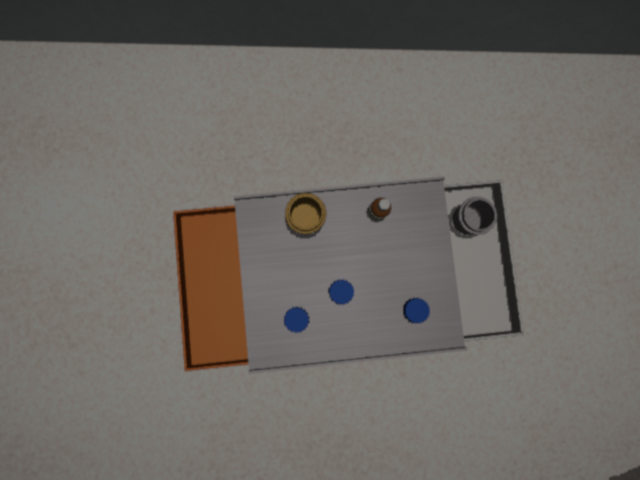

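View pics/side0.png

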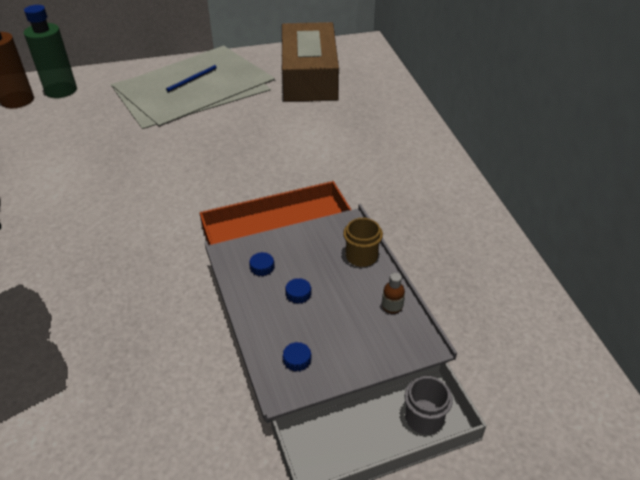

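The top view shows the orange bin on the left (+y) at about (214,288). The caps are at (296,319), (341,292) and (417,310), the brass cup is at (305,215), and the vial is at (380,208). The side view agrees: the bin is at the far end and the steel cup stands in the near white tray at (428,400). Next I'll work out the deck frame and measure the heights from both views.

```bash
python3 - <<'E'
from h import *
im,d=(lambda z:(z["im"],z["d"]))(np.load("top0.npz")); P=cloud("top",d)
m=(abs(P[...,2]-.045)<.004)&(d>0)
mm=max(blobs(m),key=lambda b:b[1][4])[0]; q=P[mm]
print("deck z",np.percentile(q[:,2],[5,50,95]).round(4))
r=cv2.minAreaRect((q[:,:2]*1000).astype(np.float32)); print("rect",r,cv2.boxPoints(r).round(0).tolist())
a=r[2]; a=(a+45)%90-45; c=np.array(r[0])/1000
Y=np.deg2rad(a); X=np.array([np.cos(Y),np.sin(Y)]); Yv=np.array([-X[1],X[0]]); print("yaw",a)
o=P[cv2.inRange(cv2.cvtColor(im,cv2.COLOR_RGB2HSV),(5,150,100),(18,255,255))>0][:,:2]-c
print("orange deck x,y range",np.percentile(o@X,[.5,99.5]).round(3),np.percentile(o@Yv,[.5,99.5]).round(3))
# caps: two-view triangulation
C={}
for n in("top","side"):
    z=np.load(n+"0.npz"); D=z["d"];PP=cloud(n,D)
    h=cv2.cvtColor(z["im"],cv2.COLOR_RGB2HSV); L=[]
    for b,s,cc in blobs(cv2.inRange(h,(95,100,50),(130,255,255))):
        w=PP[b&(D>0)]; w=w[w[:,2]>.057]
        if 300<s[4]: 
            ctr=(w.min(0)+w.max(0))/2; L.append((ctr,cc,np.median(w[:,2]),np.ptp(w[:,:2],0)))
    C[n]=sorted(L,key=lambda l:-l[0][1])
for t,s in zip(C["top"],C["side"]):
    pt=[cam(n)[0]@np.c_[cam(n)[1],cam(n)[2]] for n in("top","side")]
    x=cv2.triangulatePoints(pt[0],pt[1],t[1].reshape(2,1),s[1].reshape(2,1)).ravel();x=x[:3]/x[3]
    e=t[0][:2]-c
    print("top",t[0][:2].round(4),t[2].round(4),t[3].round(3),"side",s[0][:2].round(4),s[2].round(4),"tri",x.round(4),"deckxy",np.round([e@X,e@Yv],4))
E
```

```text
deck z [0.0424 0.0443 0.0462]
rect ((572.35302734375, -35.382415771484375), (253.03688049316406, 320.903564453125), 6.35444974899292) [[429.0, 110.0], [464.0, -209.0], [716.0, -181.0], [680.0, 138.0]]
yaw 6.35444974899292
orange deck x,y range [-0.117  0.117] [0.167 0.254]
top [0.5044 0.0412] 0.0604 [0.034 0.033] side [0.5038 0.0389] 0.0623 tri [0.504  0.0415 0.0583] deckxy [-0.0591  0.0836]
top [ 0.5444 -0.0237] 0.0603 [0.033 0.034] side [ 0.5443 -0.0261] 0.0623 tri [ 0.5448 -0.0232  0.0573] deckxy [-0.0265  0.0147]
top [ 0.5179 -0.1333] 0.0602 [0.033 0.034] side [ 0.5179 -0.137 ] 0.0624 tri [ 0.5184 -0.1342  0.0567] deckxy [-0.065  -0.0913]
```

Emit:
move_arm --deltas '[[[0, 0, 0.07], [0.2, 0.5, 0], 0.6], [[0, 0, 0.13], [0.38, 1.0, 0], 0.6], [[0, 0, 0.13], [0.38, 1.0, 0], 0.6]]'

```text
time: 0.48
tool_pos: [0.3169, -0.5115, 0.2304]
tcp_rot: [-2.983, -0.976, -0.0]
wrist_force: [0.2, -1.0, 1.2]
width: 0.375
```

Emit:
move_arm --deltas '[[[0, 0, 0.07], [0.2, 0.5, 0], 0.6], [[0, 0, 0.13], [0.38, 1.0, 0], 0.6], [[0, 0, 0.13], [0.38, 1.0, 0], 0.6]]'

```text
time: 0.85
tool_pos: [0.3548, -0.4128, 0.231]
tcp_rot: [-2.87, -1.275, -0.0]
wrist_force: [-0.7, -0.9, -1.0]
width: 0.201
```

Emit:
move_arm --deltas '[[[0, 0, 0.07], [0.2, 0.5, 0], 0.6], [[0, 0, 0.13], [0.38, 1.0, 0], 0.6], [[0, 0, 0.13], [0.38, 1.0, 0], 0.6]]'

```text
time: 1.23
tool_pos: [0.3929, -0.3138, 0.2312]
tcp_rot: [-2.726, -1.561, -0.0]
wrist_force: [-0.6, -1.1, 0.6]
width: 0.2
```

Emit:
move_arm --deltas '[[[0, 0, 0.07], [0.2, 0.5, 0], 0.6], [[0, 0, 0.13], [0.38, 1.0, 0], 0.6], [[0, 0, 0.13], [0.38, 1.0, 0], 0.6]]'

```text
time: 1.6
tool_pos: [0.4311, -0.2144, 0.2314]
tcp_rot: [2.553, 1.83, -0.0]
wrist_force: [-0.0, -0.6, 0.2]
width: 0.203
```

Emit:
move_arm --deltas '[[[0, 0, 0.07], [0.2, 0.5, 0], 0.6], [[0, 0, 0.14], [0.38, 1.0, 0], 0.6], [[0, 0, 0.14], [0.38, 1.0, 0], 0.6]]'

```text
time: 1.98
tool_pos: [0.4694, -0.1148, 0.2314]
tcp_rot: [2.337, 2.098, -0.0]
wrist_force: [0.8, -0.5, -0.2]
width: 0.2
```

Emit:
move_arm --deltas '[[[0, 0, 0.07], [0.2, 0.5, 0], 0.6], [[0, 0, 0.14], [0.38, 1.0, 0], 0.6], [[0, 0, 0.14], [0.38, 1.0, 0], 0.6], [[0, 0, 0.14], [0.38, 1.0, 0], 0.6]]'

```text
time: 2.48
tool_pos: [0.5063, -0.0172, 0.231]
tcp_rot: [2.098, 2.338, -0.002]
wrist_force: [-0.6, -0.1, -0.3]
width: 0.2
```

Emit:
move_arm --deltas '[[[0, 0, 0], [0, 0.21, 0], 0.6], [[0, 0, 0], [0, 0.21, -0.5], 0.6], [[0, 0, 0], [0, 0.21, -1.0], 0.6], [[0, 0, 0], [0, 0.21, -1.0], 0.6]]'

```text
time: 2.98
tool_pos: [0.5019, 0.004, 0.1271]
tcp_rot: [-2.094, -2.332, 0.011]
wrist_force: [-0.3, -0.6, -1.0]
width: 0.199
```

Emit:
move_arm --deltas '[[[0, 0, 0], [0, 0, -0.4], 0.6], [[0, 0, 0], [0, 0, -0.62], 0.6], [[0, 0, 0], [0, 0, -0.62], 0.6], [[0, 0, 0], [0, 0, -0.62], 0.6]]'

```text
time: 3.48
tool_pos: [0.5082, 0.0052, 0.0716]
tcp_rot: [2.095, 2.337, 0.003]
wrist_force: [0.0, -0.6, -0.0]
width: 0.202
```

```bash
python3 - <<'E'
from h import *
a,_=read_camera("side"); b,_=read_camera("top")
f=lambda i,x,y:cv2.resize(i[y:y+160,x:x+160,::-1],(400,400),interpolation=cv2.INTER_CUBIC)
cv2.imwrite("pics/p1.png",np.hstack([f(a,200,200),f(b,240,230)]))
E
```

```text
(no output)
```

View pics/p1.png

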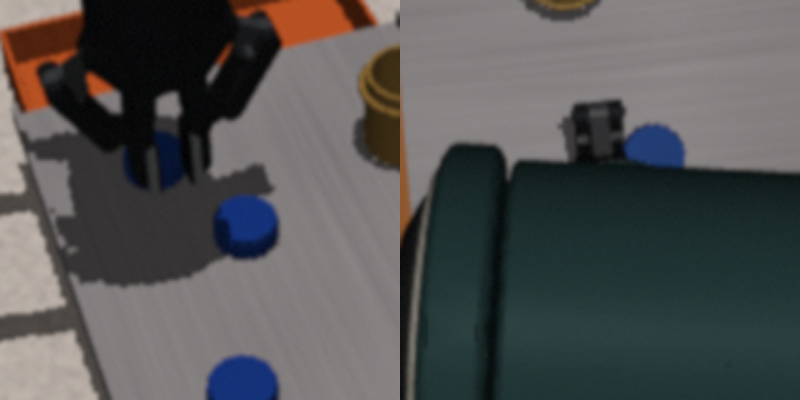

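The side crop shows the fingers centred behind the first cap and clear of the middle cap at (245,225). I'll lower them now.

Emit:
move_arm --deltas '[[[0, 0, 0], [0, 0, -0.1], 0.6], [[0, 0, 0], [0, 0, -0.2], 0.6], [[0, 0, 0], [0, 0, -0.22], 0.6], [[0, 0, 0], [0, 0, -0.22], 0.6]]'

```text
time: 4.08
tool_pos: [0.5057, 0.0061, 0.0467]
tcp_rot: [-2.094, -2.34, 0.001]
wrist_force: [-0.3, -0.4, 0.4]
width: 0.195
```

Emit:
move_arm --deltas '[[[0, 0, 0], [-0.01, 0.1, 0.01], 0.6], [[0, 0, 0], [-0.02, 0.2, 0.01], 0.6], [[0, 0, 0], [-0.035, 0.32, 0.01], 0.6], [[0, 0, 0], [-0.05, 0.44, 0.01], 0.6], [[0, 0, 0], [-0.06, 0.56, 0.01], 0.6], [[0, 0, 0], [-0.075, 0.68, 0.01], 0.6], [[0, 0, 0], [-0.09, 0.8, 0.01], 0.6], [[0, 0, 0], [-0.1, 0.9, 0.01], 0.6], [[0, 0, 0], [-0.11, 1.0, 0.01], 0.6]]'

```text
time: 5.2
tool_pos: [0.4951, 0.1067, 0.0483]
tcp_rot: [-2.095, -2.341, 0.0]
wrist_force: [0.7, -1.1, 0.9]
width: 0.199
```

Emit:
move_arm --deltas '[[[0, 0, 0], [-0.01, 0.08, 0], 0.6], [[0, 0, 0], [-0.02, 0.16, 0], 0.6], [[0, 0, 0], [-0.02, 0.16, 0], 0.6]]'

```text
time: 5.58
tool_pos: [0.4931, 0.1225, 0.0483]
tcp_rot: [-2.094, -2.342, 0.0]
wrist_force: [0.1, 0.2, -0.0]
width: 0.202
```

Emit:
move_arm --deltas '[[[0, 0, 0], [0, 0, 0.4], 0.6], [[0, 0, 0], [0.1, -0.4, 0.5], 0.6], [[0, 0, 0], [0.3, -1.0, 0.5], 0.6], [[0, 0, 0], [0.3, -1.0, 0.5], 0.6]]'

```text
time: 6.08
tool_pos: [0.5248, 0.0184, 0.099]
tcp_rot: [2.1, 2.334, 0.001]
wrist_force: [0.1, 0.9, -0.2]
width: 0.201
```

Emit:
move_arm --deltas '[[[0, 0, 0], [0.2, -0.5, 0], 0.6], [[0, 0, 0], [0.2, -0.8, 0], 0.6], [[0, 0, 0], [0.2, -0.8, 0], 0.6], [[0, 0, 0], [0.2, -0.8, 0], 0.6]]'

```text
time: 6.58
tool_pos: [0.5426, -0.057, 0.0979]
tcp_rot: [-2.095, -2.34, 0.0]
wrist_force: [-0.9, 0.2, 0.2]
width: 0.202
```

```bash
python3 - <<'E'
from h import *
print(status.read_state()["tool_pos"])
a,d=read_camera("side"); cv2.imwrite("pics/p2.png",a[150:,150:550,::-1]); P=cloud("side",d)
for b,s,c in blobs(cv2.inRange(cv2.cvtColor(a,cv2.COLOR_RGB2HSV),(95,100,30),(130,255,255)),40): print(s,np.median(P[b&(d>0)],0).round(3))
E
```

```text
[ 0.54260045 -0.0570469   0.09788887]
[ 24   5  23  18 323] [0.173 0.726 0.182]
[167  66  49  25 184] [0.459 0.695 0.016]
[236 229  19   9  95] [0.492 0.13  0.04 ]
[285 278  26  26 405] [ 0.546 -0.036  0.061]
[283 341  28  30 660] [ 0.517 -0.141  0.062]
```

View pics/p2.png

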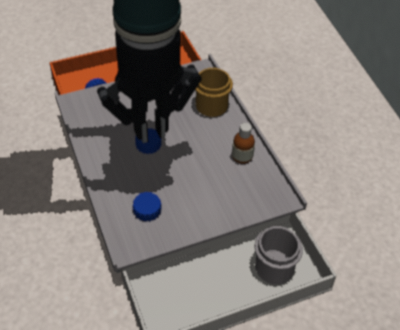

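The first cap is in the bin, at crop (95,85), though perhaps leaning. The middle cap sits just ahead of the fingers and nothing else has moved. I'll back off slightly, lower the fingers and push the second cap, a little faster at the edge.

Emit:
move_arm --deltas '[[[0, 0, 0], [0.03, -0.08, 0], 0.6], [[0, 0, 0], [0.05, -0.08, -0.25], 0.6], [[0, 0, 0], [0.05, -0.08, -0.4], 0.6], [[0, 0, 0], [0.05, -0.08, -0.49], 0.6], [[0, 0, 0], [0.05, -0.08, -0.49], 0.6], [[0, 0, 0], [0.05, -0.08, -0.49], 0.6]]'

```text
time: 7.38
tool_pos: [0.5487, -0.0661, 0.0498]
tcp_rot: [2.095, 2.34, 0.001]
wrist_force: [0.2, 0.8, 0.0]
width: 0.201
```

Emit:
move_arm --deltas '[[[0, 0, 0], [-0.01, 0.08, 0], 0.6], [[0, 0, 0], [-0.015, 0.16, 0], 0.6], [[0, 0, 0], [-0.02, 0.26, 0], 0.6], [[0, 0, 0], [-0.03, 0.38, 0], 0.6], [[0, 0, 0], [-0.04, 0.52, 0], 0.6], [[0, 0, 0], [-0.05, 0.68, 0], 0.6], [[0, 0, 0], [-0.065, 0.84, 0], 0.6], [[0, 0, 0], [-0.08, 1.0, 0], 0.6]]'

```text
time: 8.38
tool_pos: [0.54, 0.0352, 0.0492]
tcp_rot: [-2.095, -2.341, 0.0]
wrist_force: [-0.2, 0.7, -0.5]
width: 0.204
```

Emit:
move_arm --deltas '[[[0, 0, 0], [-0.02, 0.2, 0], 0.6], [[0, 0, 0], [-0.035, 0.42, 0], 0.6], [[0, 0, 0], [-0.05, 0.67, 0], 0.6], [[0, 0, 0], [-0.07, 0.92, 0], 0.6], [[0, 0, 0], [-0.07, 0.92, 0], 0.6]]'

```text
time: 9.0
tool_pos: [0.5329, 0.128, 0.0493]
tcp_rot: [-2.092, -2.344, -0.0]
wrist_force: [-0.5, 0.0, 0.9]
width: 0.201
```

Emit:
move_arm --deltas '[[[0, 0, 0], [0, 0, 0.4], 0.6], [[0, 0, 0], [0, -0.4, 0.5], 0.6], [[0, 0, 0], [0, -1.0, 0.5], 0.6], [[0, 0, 0], [0, -1.0, 0.5], 0.6]]'

```text
time: 9.5
tool_pos: [0.5331, 0.0224, 0.0996]
tcp_rot: [2.1, 2.335, -0.001]
wrist_force: [-0.2, -0.2, -0.4]
width: 0.201
```

Emit:
move_arm --deltas '[[[0, 0, 0], [0, -0.5, 0], 0.6], [[0, 0, 0], [0, -1.0, 0], 0.6], [[0, 0, 0], [0, -1.0, 0], 0.6], [[0, 0, 0], [0, -1.0, 0], 0.6]]'

```text
time: 10.0
tool_pos: [0.5329, -0.0734, 0.099]
tcp_rot: [-2.096, -2.339, -0.0]
wrist_force: [-0.5, -0.9, 0.2]
width: 0.204
```

```bash
cat > look.py <<'E'
from h import *; import sys
X=np.array([.9939,.1107]);Y=np.array([-.1107,.9939]);c=np.array([.5724,-.0354])
t=status.read_state()["tool_pos"]; e=t[:2]-c; print("tcp",t.round(4),"deck",(e@X).round(4),(e@Y).round(4))
I=[]
for n in("top","side"):
    a,d=read_camera(n); P=cloud(n,d); I.append(a[100:420,150:550,::-1])
    h=cv2.cvtColor(a,cv2.COLOR_RGB2HSV)
    for nm,lo,hi in(("blue",(95,100,30),(130,255,255)),("brass",(15,80,60),(30,255,255))):
      for b,s,_ in blobs(cv2.inRange(h,lo,hi),40):
        q=P[b&(d>0)]
        if len(q) and abs(np.median(q[:,1]))<.4: m=np.median(q,0); f=m[:2]-c; print(n,nm,s,m.round(3),"z5-95",np.percentile(q[:,2],[5,95]).round(3),"deck",(f@X).round(3),(f@Y).round(3))
cv2.imwrite(f"pics/{sys.argv[1]}.png",np.hstack(I))
E
python3 look.py p3
```

```text
tcp [ 0.5329 -0.0734  0.099 ] deck -0.0435 -0.0334
top blue [195 290  24  23 419] [0.527 0.179 0.019] z5-95 [0.017 0.021] deck -0.021 0.218
top blue [230 313  12  23 246] [0.494 0.132 0.037] z5-95 [0.028 0.04 ] deck -0.059 0.175
top brass [ 285  193   41   41 1158] [0.656 0.031 0.064] z5-95 [0.047 0.1  ] deck 0.09 0.057
side blue [253 212  10  19 145] [0.517 0.171 0.021] z5-95 [0.011 0.242] deck -0.032 0.211
side blue [236 229  19   9  99] [0.492 0.13  0.04 ] z5-95 [0.035 0.043] deck -0.062 0.173
side blue [283 342  28  29 662] [ 0.517 -0.141  0.062] z5-95 [0.051 0.064] deck -0.067 -0.099
side brass [ 343  217   40   50 1045] [0.653 0.013 0.091] z5-95 [0.056 0.102] deck 0.085 0.039
```

View pics/p3.png

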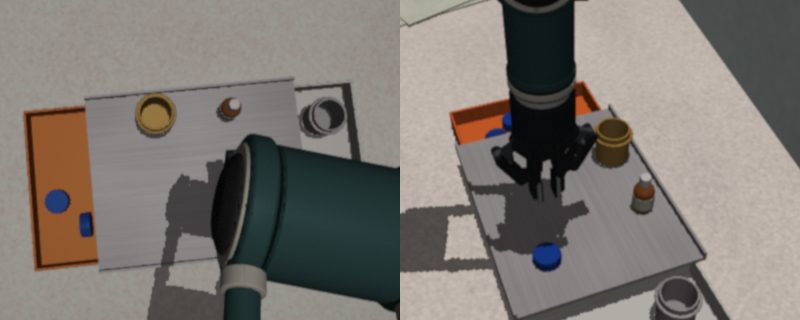

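The second cap lies flat in the bin at left crop (57,200). The first is also in the bin, standing on edge by the near wall at (86,224) and wholly below deck level. The brass cup, vial and steel cup haven't moved. I'll push the third cap straight at the same exit speed, so it should land beyond the first.

Emit:
move_arm --deltas '[[[0, 0, 0], [-0.06, -0.5, 0], 0.6], [[0, 0, 0], [-0.12, -0.99, 0], 0.6], [[0, 0, 0], [-0.12, -0.99, 0], 0.6], [[0, 0, 0], [-0.12, -0.99, -0.25], 0.6], [[0, 0, 0], [-0.12, -0.99, -0.4], 0.6], [[0, 0, 0], [-0.12, -0.99, -0.5], 0.6], [[0, 0, 0], [-0.12, -0.99, -0.5], 0.6], [[0, 0, 0], [-0.12, -0.99, -0.5], 0.6]]'

```text
time: 11.1
tool_pos: [0.5218, -0.1729, 0.0498]
tcp_rot: [2.094, 2.341, 0.001]
wrist_force: [-0.7, -0.1, 0.7]
width: 0.195
```

Emit:
move_arm --deltas '[[[0, 0, 0], [-0.01, 0.08, 0], 0.6], [[0, 0, 0], [-0.02, 0.16, 0], 0.6], [[0, 0, 0], [-0.03, 0.26, 0], 0.6], [[0, 0, 0], [-0.04, 0.38, 0], 0.6], [[0, 0, 0], [-0.06, 0.52, 0], 0.6], [[0, 0, 0], [-0.075, 0.68, 0], 0.6], [[0, 0, 0], [-0.09, 0.84, 0], 0.6], [[0, 0, 0], [-0.11, 1.0, 0], 0.6]]'

```text
time: 12.1
tool_pos: [0.51, -0.0718, 0.0493]
tcp_rot: [-2.095, -2.341, -0.0]
wrist_force: [-0.7, -0.2, -0.2]
width: 0.197
```

Emit:
move_arm --deltas '[[[0, 0, 0], [-0.02, 0.16, 0], 0.6], [[0, 0, 0], [-0.035, 0.32, 0], 0.6], [[0, 0, 0], [-0.055, 0.49, 0], 0.6], [[0, 0, 0], [-0.075, 0.66, 0], 0.6], [[0, 0, 0], [-0.09, 0.83, 0], 0.6], [[0, 0, 0], [-0.11, 1.0, 0], 0.6]]'

```text
time: 12.85
tool_pos: [0.4991, 0.0281, 0.0493]
tcp_rot: [2.095, 2.341, 0.0]
wrist_force: [-0.3, -0.5, 0.4]
width: 0.198
```

Emit:
move_arm --deltas '[[[0, 0, 0], [-0.02, 0.2, 0], 0.6], [[0, 0, 0], [-0.045, 0.42, 0], 0.6], [[0, 0, 0], [-0.075, 0.67, 0], 0.6], [[0, 0, 0], [-0.1, 0.92, 0], 0.6], [[0, 0, 0], [-0.1, 0.92, 0], 0.6]]'

```text
time: 13.48
tool_pos: [0.4889, 0.1207, 0.0493]
tcp_rot: [-2.092, -2.344, -0.0]
wrist_force: [-0.5, -0.7, 0.5]
width: 0.201
```

Emit:
move_arm --deltas '[[[0, 0, 0], [0, 0, 0.4], 0.6], [[0, 0, 0], [0, -0.4, 0.8], 0.6], [[0, 0, 0], [0, -1.0, 1.0], 0.6], [[0, 0, 0], [0, -1.0, 1.0], 0.6]]'

```text
time: 13.98
tool_pos: [0.4909, 0.0154, 0.1518]
tcp_rot: [2.098, 2.332, 0.003]
wrist_force: [-0.1, 0.8, 0.1]
width: 0.196
```

Emit:
move_arm --deltas '[[[0, 0, 0], [0, -0.5, 0], 0.6], [[0, 0, 0], [0, -1.0, 0.3], 0.6], [[0, 0, 0], [0, -1.0, 0.3], 0.6], [[0, 0, 0], [0, -1.0, 0.3], 0.6]]'

```text
time: 14.48
tool_pos: [0.4886, -0.0804, 0.1784]
tcp_rot: [-2.095, -2.339, 0.0]
wrist_force: [-0.3, 0.4, -0.5]
width: 0.195
```

```bash
python3 look.py p4
```

```text
tcp [ 0.4886 -0.0804  0.1784] deck -0.0883 -0.0354
top blue [195 290  24  23 417] [0.527 0.179 0.019] z5-95 [0.017 0.021] deck -0.021 0.218
top blue [186 315  43  42 875] [0.476 0.179 0.021] z5-95 [0.017 0.04 ] deck -0.072 0.223
top brass [ 285  193   41   41 1149] [0.655 0.031 0.081] z5-95 [0.047 0.1  ] deck 0.09 0.057
side blue [217 209  20  23 227] [0.466 0.18  0.031] z5-95 [0.019 0.27 ] deck -0.082 0.226
side blue [251 219  13  13 117] [0.516 0.164 0.02 ] z5-95 [0.009 0.254] deck -0.034 0.205
side brass [343 217  40  50 922] [0.653 0.02  0.093] z5-95 [0.062 0.102] deck 0.087 0.046
```

View pics/p4.png

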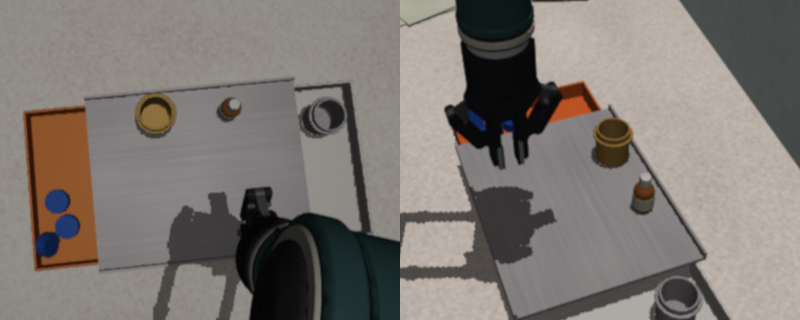

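All three caps are in the bin, at left crop (57,201), (67,226) and (47,244). The last one may be leaning in the corner, so I'll check it.

```bash
python3 - <<'E'
from h import *
X=np.array([.9939,.1107]);Y=np.array([-.1107,.9939]);c=np.array([.5724,-.0354])
a,d=read_camera("top");P=cloud("top",d);h=cv2.cvtColor(a,cv2.COLOR_RGB2HSV)
m=(cv2.inRange(h,(95,100,30),(130,255,255))>0)&(d>0);v,u=np.nonzero(m)
k=m.copy(); k[:336]=0; k[:,:0]=0
v,u=np.nonzero(m); s=(v>333)&(u<208); q=P[v[s],u[s]]; f=q[:,:2]-c
print(len(q),"deck x",np.percentile(f@X,[0,5,50,95,100]).round(3),"y",np.percentile(f@Y,[0,5,50,95,100]).round(3),"z",np.percentile(q[:,2],[0,5,50,95,100]).round(3))
A=np.c_[f@X,f@Y,np.ones(len(q))]; g=np.linalg.lstsq(A,q[:,2],rcond=None)[0]; print("slope z per deck x,y",g.round(2))
cv2.imwrite("pics/p5.png",cv2.resize(a[280:380,170:270,::-1],(500,500),interpolation=cv2.INTER_CUBIC))
E
```

```text
433 deck x [-0.101 -0.097 -0.083 -0.07  -0.068] y [0.222 0.225 0.235 0.248 0.252] z [0.013 0.017 0.034 0.041 0.044]
slope z per deck x,y [ 0.1   0.71 -0.13]
```

View pics/p5.png

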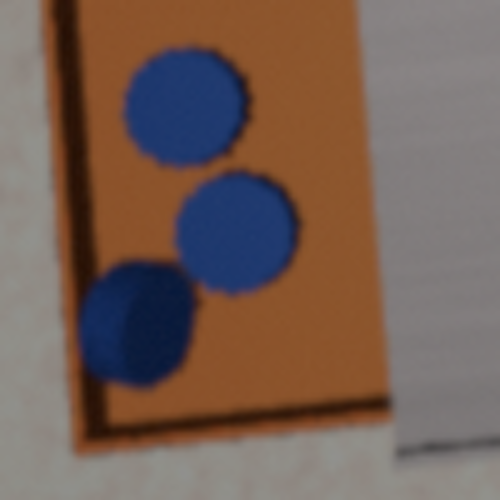

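Emit:
move_arm --deltas '[[[0, 0, 0], [0, -0.2, 0.3], 0.6], [[0, 0, 0], [0, -0.2, 0.3], 0.6], [[0, 0, 0], [0, -0.2, 0.3], 0.6], [[0, 0, 0], [0, -0.2, 0.3], 0.6], [[0, 0, 0], [0, -0.2, 0.3], 0.6], [[0, 0, 0], [0, -0.2, 0.3], 0.6], [[0, 0, 0], [0, -0.2, 0.3], 0.6], [[0, 0, 0], [0, -0.2, 0.3], 0.6]]'

```text
time: 15.62
tool_pos: [0.4892, -0.101, 0.2093]
tcp_rot: [2.095, 2.341, 0.0]
wrist_force: [0.2, 0.8, 0.1]
width: 0.199
```

```bash
python3 look.py p6; python3 -c "
from workcell import order; print(order.finish_job())"
```

```text
tcp [ 0.4892 -0.101   0.2093] deck -0.09 -0.056
top blue [195 290  24  23 419] [0.527 0.179 0.019] z5-95 [0.017 0.021] deck -0.021 0.218
top blue [186 315  43  42 878] [0.476 0.179 0.021] z5-95 [0.017 0.04 ] deck -0.072 0.223
top brass [ 285  193   41   42 1153] [0.655 0.031 0.072] z5-95 [0.047 0.1  ] deck 0.09 0.057
side blue [218 209  16  14 126] [0.47  0.184 0.039] z5-95 [0.028 0.275] deck -0.077 0.229
side blue [252 211  15  20 238] [0.52  0.171 0.021] z5-95 [0.01  0.265] deck -0.029 0.211
side brass [343 217  40  50 954] [0.653 0.019 0.093] z5-95 [0.061 0.102] deck 0.086 0.045
the job is handed in; nothing more can be done
None
```

All three blue caps are in the orange bin, and I handed the job in at about 16 s. I pushed them one at a time along the deck and over its +y end with partly closed fingers, and never gripped one.

- **Caps:** Two lie flat on the bin floor. The third stands tilted against the far inner wall. Its body is inside the bin, but its top edge reaches about 43 mm, slightly above the 35 mm rim. It did not move over the last second before hand-in, so I left it alone.
- **Other items:** The brass cup measured the same place before and after. The vial and steel cup looked unmoved in the last picture I viewed, but I did not measure them. The white tray has no caps in it.
- **Forces and arm:** The wrist force read no more than about 2 N at the end of every move. The arm ended clear of everything, at about 0.21 m height.

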